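# Wedge the plate up to the dial gauge

### The arm

A 7-joint arm with a two-finger parallel gripper is mounted at the origin on the work surface. World frame = base frame: x ahead of the robot, y to its left, z up, the work surface at z = 0. Lengths are in m, angles in rad, forces in N, time in s.
With the tool pointing down it reaches from about 0.425 to 0.875 m from the base axis. Payload 9.9 kg.
Tool frame: the origin (TCP) lies between the finger pads; the fingertips stand bot.finger_overhang ahead of it and the grasp point (between the pads) lies 6 mm ahead of it (bot.finger_overhang is the distance from the TCP to the fingertips, in m); z points along the fingers, y is the line along which they close (so a half turn about z gives the same grasp; the last joint's range is limited). The gripper opens to 85 mm and grips with 20 to 120 N. Pads are 22 mm wide; open, the fingers measure 114 mm over their backs; the gripper's body (76 mm by 85 mm) begins 54 mm behind the grasp point. The pads swing forward as they close: fully open they stand 13 mm farther back than shut.
Start: joints at [1.152, 0.576, 0.025, 1.437, -0.015, 1.129, -0.057], TCP at [0.222, -0.638, 0.256] pointing down, gripper open.
Joint ranges: [-2.76, 2.76], [-0.34, 2.15], [-1.52, 1.57], [0.19, 2.46], [-1.09, 4.23], [0.17, 1.99], [-2.82, 2.82]. Speed limits (rad/s): [2.22, 2.22, 3.01, 3.01, 3.14, 3.14, 3.14].

### API

Orientations are given as [roll, pitch, yaw] about the fixed x, y, z axes, in that order (R = Rz(yaw) Ry(pitch) Rx(roll)).
In Python, from workcell import read_state, snapshot, job, bot gives the robot as it stands. The module is installed in compiled form; this text tells all that it offers.
- The arm moves only by the tool jog_arm, never from a script. Its argument "rows" is a list of rows, each an object of numbers: "tx", "ty", "tz": the shift along the tool's x, y, z in mm; "rx", "ry", "rz": the turn, a rotation vector about the tool's x, y, z in rad. In form: [{"tx": .., "ty": .., "tz": .., "rx": .., "ry": .., "rz": ..}, ...]. A call has 1 to 8 rows; each row is the pose to reach, as a shift and turn from the pose commanded when the call began, along the tool's axes at that moment; what a row does not reach only later rows make up. A row lasts 1/10 s, in which the tool goes at most 50 mm and 8.59 degrees, less where a joint would pass 70% of its speed; a pose out of reach is approached as far as the arm can. A call with a gripper value outside its range is refused whole. "gripper" is the opening, from 0 (shut) to 1 (fully open), set as the call begins (left out, the last holds). The fingers move at their own pace and stop on an object; "grip_force" is the grip in N (left out, the last holds). Time passes only in rows, so rows that repeat a pose let the fingers close. It gives the time, the measured TCP pose, the force, the opening and the grip force at its end, in the units of the state.
- read_state(): the state, without advancing time (a new reading comes with each control period).
- snapshot(name): name is "side" or "top" or "wrist"; returns a dict with "color" (400x640x3 uint8, blue, green, red), "vfov" (degrees; the focal length in pixels is half the picture's height over the tangent of half this angle, whatever the lens; pixels are square), "cx", "cy" (the principal point, pixels), "extrinsics" (4x4, takes a point from camera to world coordinates); the wrist camera has in their place "tool_from_camera" (4x4, takes a point from camera to tool coordinates, whose origin is the TCP and whose axes are the flange's). Camera axes: x right, y down, z forward; pixel columns grow to the right and rows downward; lengths in m; the calibration is good to about 2 mm. A picture is of the moment at which its call begins: read the wrist's pose just before it. There is no depth.
- job.sign_off(): hands the job in; it is judged then, once.
The state is a dict: "time": time; "joint_positions": joint angles; "dq": joint speeds; "effort": joint torques, N m; "tcp_pos": TCP position; "ee_rot": TCP orientation; "contact_force": force on the tool from outside, world axes, zero at the start; "torque": the same for the moment, N m; "width": finger opening in m; "finger_force": force on a finger pad.
Only numpy, scipy, OpenCV 4.12 (cv2) and the standard library are available. Lean on these libraries where they do the work, as an engineer would, in place of code of your own. Each camera call takes 0.05 s, during which the arm holds its last target. There are 200 camera calls.

### The job

Raise the front edge of the metal plate to the height set on the dial gauge above it: pick up the loose tapered wedge, lay it in the channel of the levelling fixture with its thin end towards the plate, and slide it under the plate until the plate has come up against the gauge's spring foot and presses it lightly (about 5 N, found by feel), then let go so that the wedge holds the plate there. Never press the foot hard (16 N is too much), lift the plate with the wedge only, never by hand, and leave the other things on the bench where they are.

Things in the scene. Friction and masses are not known exactly. Their poses are not given: they have to be found in the camera images.
- fixture: levelling fixture, fixed dark steel base on the bench, 10 mm thick, x -160..190 mm, 130 mm wide. Origin: on the bench below the middle of the plate's front edge; +x: the way the wedge is driven; z up. Two steel rails, x -152..124 mm, |y| 21..43 mm, tops at z = 18; between them the wedge channel, 42 mm wide, floor z = 10. Rear stop at x = 121 (top z = 26), side cheeks |y| 47.5..57.5 (top z = 30)
- plate: aluminium plate with a dotted dark inset, 120 x 90 x 22 mm, 0.7 to 1.15 kg, loose across the rails against the rear stop. Origin: centre of its underside, 60 mm behind its front edge; axes start parallel to the fixture's. Its underside starts 8 mm above the channel floor; wedged up, it tilts about its rear edge
- gauge: dial gauge fixed behind the plate; origin: foot of its post, fixture x = 165, y = 0, z = 10 mm. Post top z = 160; head over the plate up to its front edge, z 50..115 mm. Its 10 mm ball foot, over fixture x = 23, y = 0, is set anew each time, 4 to 8.5 mm above the plate (not measured): the wedge tip ends 50 to 85 mm past the front edge. Foot spring: 2 N to start it upward, then 5 N/mm, 6 mm of travel
- wedge: loose steel wedge, 140 x 34 mm, 0.25 kg, lying on its flat underside. Origin: centre of the underside; +x to the thin end. Top slopes from 3 mm thick at x = 70 to 25 mm at x = -40 (1 in 5), then a level tail, 25 mm high, to x = -70, with an upright grip tab: x -70..-46, 16 mm wide in y, z 25..56. Rear faces of tail and tab are flush
- wedge_tip (a point): middle of the lower edge of the wedge's thin end (wedge x = 70, z = 0 mm). Its oiled faces slide with friction about 0.3; it stays where it is left under load. Lifting the plate alone takes a push of roughly 2 to 6 N; once the foot is met the push grows by about 0.8 N for each N on the foot
- wedge_tab (a point): grip point, the middle of the tab (wedge x = -58, z = 42 mm); grip it across its 16 mm width (wedge y)
- packer: plain flat packing bar, 120 x 34 x 20 mm, same metal as the wedge but not tapered and without a tab; not needed
- collar: small steel ring, 28 mm across; not needed
- pin_gauge: upright steel pin, 24 mm across, 45 mm high; not needed
- screwdriver: screwdriver lying on the bench; not needed
- wrench: wrench lying on the bench; not needed
- oil_jar: small closed jar, 48 mm across, 60 mm high; not needed
- pin_cup: small open metal cup, 64 mm across, 50 mm high; not needed
Not all that is in view belongs to the job. Leave any blue or pink look-alike of the plate alone.

How it is judged:
On the way, in this order (a step that is already met when the one before it is completed fails the run):
1. the wedge's thin end is in the channel under the plate's front edge (x of wedge_tip in the frame of fixture above 0.01 m and z of wedge_tip in the frame of fixture between 0.005 and 0.018 m and y of wedge_tip in the frame of fixture between -0.012 and 0.012 m), for 0.1 s.
2. the plate, raised by the wedge, touches the gauge's foot (contact force between plate and gauge above 1 N and contact force between wedge and plate above 1 N), for 0.1 s.
At the end, for the whole second after the job is handed in: Wedge flat in the channel (3.5 deg, tip within 12 mm of its middle), tip 30 mm or more under the plate and carrying it (over 1 N); plate in its place in the fixture (10 mm) pressing the gauge foot with 1.5 to 10 N; both at rest, released (contact force between plate and gauge between 1.5 and 10 N and contact force between wedge and plate above 1 N and x of wedge_tip in the frame of fixture above 0.03 m and y of wedge_tip in the frame of fixture between -0.012 and 0.012 m and z of wedge_tip in the frame of fixture below 0.014 m and angle between wedge's own z axis and vertical below 0.06 rad and x of plate in the frame of fixture between 0.05 and 0.07 m and linear speed of each of wedge, plate below 0.01 m/s); the robot touches nothing.
It fails at once if the gauge's foot is pressed with more than 16 N (contact force between plate and gauge above 16 N).
It fails at once if the robot touches the plate (contact force between any of the fingers, the arm and plate above 0.5 N).
It fails at once if the robot presses on the gauge (contact force between any of the fingers, the arm and gauge above 3 N).
It fails at once if another thing on the bench is shifted by more than 30 mm (distance of any of packer, collar, pin_gauge, screwdriver, wrench, oil_jar, pin_cup from where it was at the start of the episode above 0.03 m).
It also fails if it takes over 72 s, if anything falls off the work surface, if the arm or the gripper's body presses on something with over 40 N, if the wrist force passes 120 N, or if a joint passes its speed limit or range.

## Working session

There is one attempt and no reset: what is moved stays moved. The work goes in short steps, Python scripts to look and compute and a tool call to move; the robot and the scene stay as the last step left them, time stands still between calls to the robot, and variables do not carry over. Pictures are saved under pics/ and viewed, at most 10 in all, crops included, and the job is handed in when it is done.

Besides the shell and the picture viewer there is one more tool, called after "Call:" by a JSON object that holds its "name" and its "arguments", one argument or row to a line. jog_arm: Moves the arm, as the interface text tells. Its arguments: {"type":"object","properties":{"rows":{"type":"array"},"gripper":{"type":"number"},"grip_force":{"type":"number"}},"required":["rows"]}

```bash
mkdir -p pics
cat > h.py <<'E'
import numpy as np, cv2
from workcell import read_state, snapshot, job, bot
from scipy.spatial.transform import Rotation as R
def tool(s):
    T=np.eye(4); T[:3,:3]=R.from_euler('xyz',s['ee_rot']).as_matrix(); T[:3,3]=s['tcp_pos']; return T
def snap(n):
    s=read_state(); p=snapshot(n)
    p['T']=p['extrinsics'] if n!='wrist' else tool(s)@p['tool_from_camera']
    p['T']=np.array(p['T']); p['f']=200/np.tan(np.radians(p['vfov'])/2); return p
def save(p,f):
    cv2.imwrite(f,p['color']); np.savez(f+'.npz',T=p['T'],f=p['f'],c=[p['cx'],p['cy']])
def hit(f,px,z):
    d=np.load(f+'.npz'); T=d['T']
    out=[]
    for (u,v) in px:
        r=T[:3,:3]@np.array([(u-d['c'][0])/d['f'],(v-d['c'][1])/d['f'],1]); out.append(T[:3,3]+r*(z-T[2,3])/r[2])
    return np.array(out)
def proj(f,P):
    d=np.load(f+'.npz'); q=(np.asarray(P)-d['T'][:3,3])@d['T'][:3,:3]
    return q[:,:2]/q[:,2:]*d['f']+d['c']
E
python3 - <<'E'
from h import *
s=read_state(); print(s, bot.finger_overhang)
for n in('top','side'):
    p=snap(n); save(p,f'pics/{n}1.png'); print(n,p['T'],p['f'],p['cx'],p['cy'])
E
```

```text
{'time': 0.0, 'joint_positions': array([ 1.15221553,  0.57651198,  0.02482116,  1.43790159, -0.01501186,
        1.12898935, -0.0565093 ]), 'dq': array([-0.00066129,  0.00049361, -0.00131162, -0.00200793, -0.00070572,
        0.0016334 ,  0.00011084]), 'effort': array([-2.92566510e-03, -7.65770602e+01,  2.24922404e+00, -2.85968292e+01,
        1.52312889e-02,  1.28716530e-02,  5.94639891e-05]), 'tcp_pos': array([ 0.22166971, -0.63713426,  0.25545789]), 'ee_rot': array([-3.13996750e+00,  6.11164448e-05,  3.34819880e-01]), 'contact_force': array([ 0.04435288,  0.53736183, -0.91473624]), 'torque': array([-0.00343031, -0.0313132 ,  0.00834569]), 'finger_force': 0.0, 'width': 0.08529693623477072} 0.025
top [[ 0.13862175 -0.96542912  0.22075013  0.31431573]
 [-0.99032499 -0.13656229  0.02464042 -0.04262849]
 [ 0.00635757 -0.22203007 -0.97501909  1.17710886]
 [ 0.          0.          0.          1.        ]] 396.00075254157025 319.0969915644576 198.56602251399593
side [[-0.92414728 -0.22076789  0.31179054  0.21194641]
 [-0.3820174   0.54214836 -0.74842359  0.78970346]
 [-0.00380883 -0.81076303 -0.58536211  0.70635131]
 [ 0.          0.          0.          1.        ]] 417.6104363442197 314.1080386684329 196.48379226043878
```

View pics/top1.png

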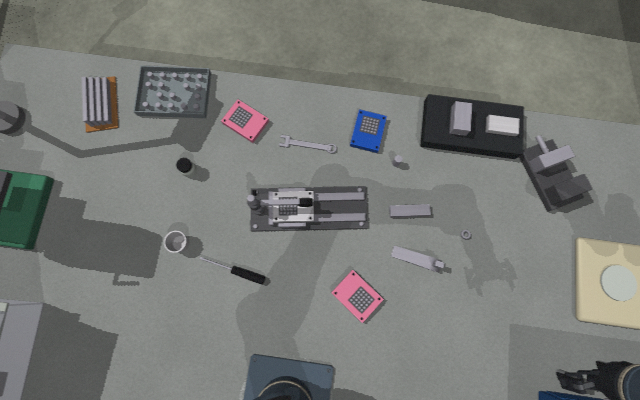

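View pics/side1.png

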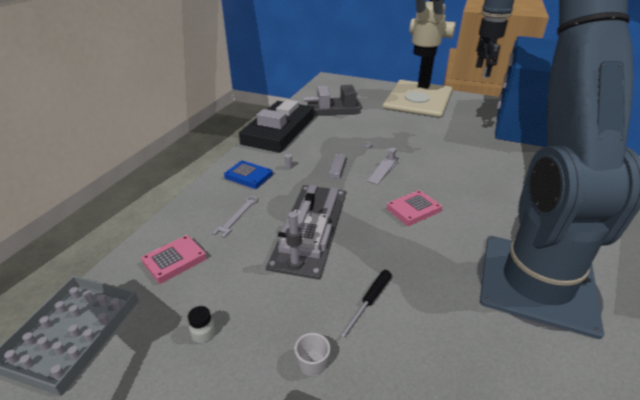

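Candidates for the wedge in the top view:
- Bar with tab at (418,259), with the tab at (439,265).
- Flat packer at (410,211), which has no tab or taper.
- Grey blocks on the black tray at (460,118) and (502,125), which are off the job.

I choose (418,259). The plate is the grey one at (293,207). Pink (245,120), (358,296) and blue (369,130) are look-alikes.

Run:
```python
from h import *
im=cv2.imread('pics/top1.png')[170:290,240:460]
cv2.imwrite('pics/c1.png',cv2.resize(im,None,fx=3.6,fy=3.6,interpolation=cv2.INTER_CUBIC))
```

```text
(no output)
```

View pics/c1.png

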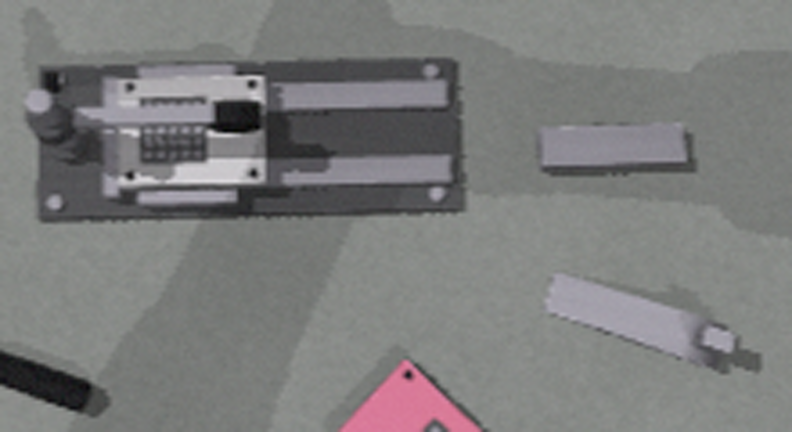

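The wedge is confirmed: thin end at crop (551,293), tab top about (715,337). Fixture base corners are at (40,68), (457,60), (465,211) and (42,220), and the channel opens to the right.

Run:
```python
from h import *
f='pics/top1.png'
g=lambda L:[((a+.5)/3.6-.5+240,(b+.5)/3.6-.5+170) for a,b in L]
c=hit(f,g([(40,68),(457,60),(465,211),(42,220)]),.010); print(c.round(4))
# fixture coords order: far (190,+-65) left ; front (-160)
ax=(c[0]+c[3]-c[1]-c[2]); a=np.arctan2(ax[1],ax[0]); x=np.array([np.cos(a),np.sin(a)]);
print('fix yaw',a,'len',np.linalg.norm(ax[:2])/2,'org',c.mean(0)[:2]-x*.015)
tip=hit(f,g([(556,274),(547,312)]),.002); tab=hit(f,g([(715,337)]),.056)[0]
print(tip,tab); t=tip.mean(0); d=(t-tab)[:2]; print('wedge yaw',np.arctan2(d[1],d[0]),np.linalg.norm(d))
s=read_state(); print(tool(s))
```

```text
[[ 0.5804  0.1967  0.01  ]
 [ 0.6368 -0.1511  0.01  ]
 [ 0.5096 -0.1721  0.01  ]
 [ 0.4535  0.1723  0.01  ]]
fix yaw 1.7317753329061234 len 0.35062091752671715 org [ 0.54747703 -0.00334149]
[[ 0.46934982 -0.25310195  0.002     ]
 [ 0.43735683 -0.24880533  0.002     ]] [ 0.43067689 -0.37100173  0.056     ]
wedge yaw 1.3841015480540977 0.1221710404759536
[[ 9.44475787e-01  3.28580510e-01 -5.79789649e-04  2.21654187e-01]
 [ 3.28581009e-01 -9.44474759e-01  1.39611731e-03 -6.37169611e-01]
 [-8.88597502e-05 -1.50910687e-03 -9.99998857e-01  2.55532126e-01]
 [ 0.00000000e+00  0.00000000e+00  0.00000000e+00  1.00000000e+00]]
```

Call:
{"name": "jog_arm", "arguments": {
  "rows": [
    {"tx":40,"ty":-25,"tz":0,"rz":-0.14},
    {"tx":80,"ty":-50,"tz":5,"rz":-0.28},
    {"tx":120,"ty":-75,"tz":15,"rz":-0.42},
    {"tx":160,"ty":-100,"tz":25,"rz":-0.56},
    {"tx":200,"ty":-125,"tz":35,"rz":-0.7},
    {"tx":235,"ty":-150,"tz":45,"rz":-0.84},
    {"tx":265,"ty":-170,"tz":55,"rz":-0.96},
    {"tx":285,"ty":-182,"tz":55,"rz":-1.05}
  ],
  "gripper": 0.5
}}

```text
schema error: expected keys tx, ty, tz, rx, ry, rz
```

Call:
{"name": "jog_arm", "arguments": {
  "rows": [
    {"tx":0},
    {"tx":0},
    {"tx":0}
  ]
}}

```text
schema error: expected keys tx, ty, tz, rx, ry, rz
```

Run:
```python
from h import *
p=snap('wrist'); save(p,'pics/w1.png'); s=read_state(); print(s['tcp_pos'],s['ee_rot'],s['joint_positions'],s['width'],s['contact_force'])
print(np.array(p['tool_from_camera']),p['f'])
# predicted tab top and tip
print(proj('pics/w1.png',[[.431,-.371,.056],[.453,-.251,.003]]))
```

```text
[ 0.22171381 -0.63726655  0.2556447 ] [-3.14038829e+00  1.00277521e-04  3.34863239e-01] [ 1.15218236  0.57637165  0.02485001  1.43764149 -0.01495358  1.12897222
 -0.05650342] 0.08524628647391788 [-0.28637268 -0.36981729 -0.24518632]
[[-3.10939483e-04 -9.59643531e-01 -2.81219127e-01  7.11313253e-02]
 [ 9.99999465e-01 -5.75930884e-04  8.59646474e-04 -8.71414123e-04]
 [-9.86916957e-04 -2.81218709e-01  9.59643196e-01 -1.17882392e-01]
 [ 0.00000000e+00  0.00000000e+00  0.00000000e+00  1.00000000e+00]] 276.1956226099055
[[ 107.87714177 -132.68251734]
 [  27.71198848 -164.13400687]]
```

View pics/w1.png

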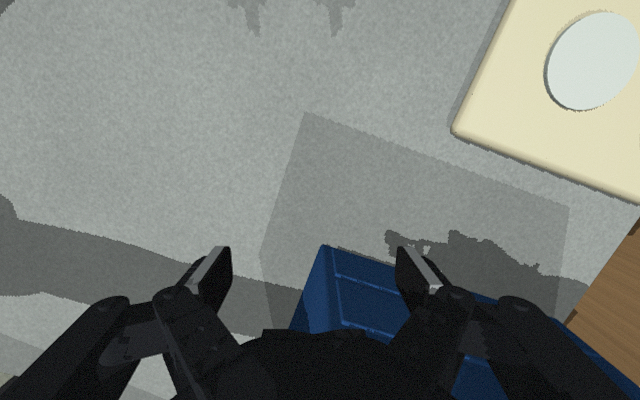

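The move was refused because every row needs all six keys. This picture shows the start view, with the pads at (220,265) and (410,265). I'm resending the rows.

Call:
{"name": "jog_arm", "arguments": {
  "rows": [
    {"tx":40,"ty":-25,"tz":0,"rx":0,"ry":0,"rz":-0.14},
    {"tx":80,"ty":-50,"tz":5,"rx":0,"ry":0,"rz":-0.28},
    {"tx":120,"ty":-75,"tz":15,"rx":0,"ry":0,"rz":-0.42},
    {"tx":160,"ty":-100,"tz":25,"rx":0,"ry":0,"rz":-0.56},
    {"tx":200,"ty":-125,"tz":35,"rx":0,"ry":0,"rz":-0.7},
    {"tx":235,"ty":-150,"tz":45,"rx":0,"ry":0,"rz":-0.84},
    {"tx":265,"ty":-170,"tz":55,"rx":0,"ry":0,"rz":-0.96},
    {"tx":285,"ty":-182,"tz":55,"rx":0,"ry":0,"rz":-1.05}
  ],
  "gripper": 0.5
}}

```text
time: 0.95
tcp_pos: [0.4324, -0.3686, 0.2001]
ee_rot: [-3.14, -0.002, 1.393]
contact_force: [-0.0, -0.9, 0.1]
width: 0.0425
finger_force: 0.0
```

Call:
{"name": "jog_arm", "arguments": {
  "rows": [
    {"tx":0,"ty":0,"tz":0,"rx":0,"ry":0,"rz":0},
    {"tx":0,"ty":0,"tz":0,"rx":0,"ry":0,"rz":0}
  ]
}}

```text
time: 1.15
tcp_pos: [0.4311, -0.3719, 0.2012]
ee_rot: [-3.141, 0.0, 1.385]
contact_force: [-1.3, 0.3, -0.5]
width: 0.0425
finger_force: 0.0
```

Run:
```python
from h import *
p=snap('wrist'); save(p,'pics/w2.png'); s=read_state(); print(s['time'],s['tcp_pos'],s['ee_rot'],s['joint_positions'],s['width'],s['contact_force'])
print(proj('pics/w2.png',[[.431,-.371,.056],[.453,-.251,.003]]))
```

```text
1.2 [ 0.43055264 -0.37273273  0.20121208] [-3.14106308e+00  4.93974384e-04  1.38278834e+00] [ 0.81975905  0.4829963  -0.28171972  1.78880379  0.16732505  0.89333427
  0.27532289] 0.042935345401464695 [ 0.11809481 -0.33196925  0.4739775 ]
[[313.64762913 194.1843812 ]
 [313.04554273  68.34274792]]
```

View pics/w2.png

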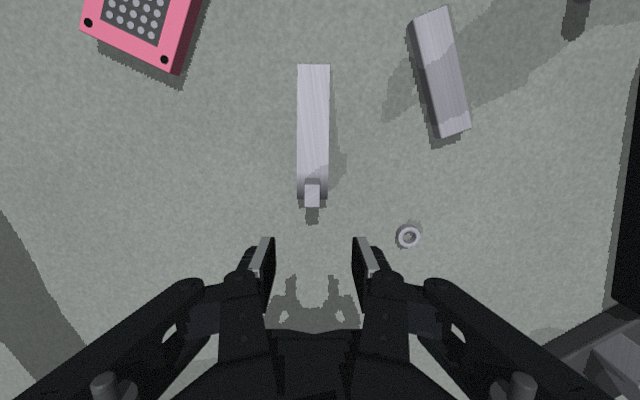

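The tab top is at (313,195) and the tip at (314,65), both matching the prediction. I'm descending and gripping 4 mm behind the tab centre.

Call:
{"name": "jog_arm", "arguments": {
  "rows": [
    {"tx":-2,"ty":0,"tz":40,"rx":0,"ry":0,"rz":0},
    {"tx":-4,"ty":0,"tz":80,"rx":0,"ry":0,"rz":0},
    {"tx":-4,"ty":0,"tz":115,"rx":0,"ry":0,"rz":0},
    {"tx":-4,"ty":0,"tz":135,"rx":0,"ry":0,"rz":0},
    {"tx":-4,"ty":0,"tz":145,"rx":0,"ry":0,"rz":0},
    {"tx":-4,"ty":0,"tz":147,"rx":0,"ry":0,"rz":0},
    {"tx":-4,"ty":0,"tz":147,"rx":0,"ry":0,"rz":0},
    {"tx":-4,"ty":0,"tz":147,"rx":0,"ry":0,"rz":0}
  ]
}}

```text
time: 2.0
tcp_pos: [0.4309, -0.3766, 0.0555]
ee_rot: [3.14, 0.001, 1.384]
contact_force: [0.0, -0.4, 0.4]
width: 0.0427
finger_force: 0.0
```

Call:
{"name": "jog_arm", "arguments": {
  "rows": [
    {"tx":0,"ty":0,"tz":0,"rx":0,"ry":0,"rz":0},
    {"tx":0,"ty":0,"tz":0,"rx":0,"ry":0,"rz":0},
    {"tx":0,"ty":0,"tz":0,"rx":0,"ry":0,"rz":0},
    {"tx":0,"ty":0,"tz":0,"rx":0,"ry":0,"rz":0},
    {"tx":0,"ty":0,"tz":0,"rx":0,"ry":0,"rz":0},
    {"tx":0,"ty":0,"tz":0,"rx":0,"ry":0,"rz":0}
  ],
  "gripper": 0,
  "grip_force": 60
}}

```text
time: 2.6
tcp_pos: [0.4307, -0.3763, 0.0553]
ee_rot: [3.14, 0.001, 1.385]
contact_force: [-1.2, 0.2, 6.0]
width: 0.015
finger_force: 59.3
```

Call:
{"name": "jog_arm", "arguments": {
  "rows": [
    {"tx":0,"ty":0,"tz":-25,"rx":0,"ry":0,"rz":0},
    {"tx":0,"ty":0,"tz":-60,"rx":0,"ry":0,"rz":0},
    {"tx":30,"ty":10,"tz":-70,"rx":0,"ry":0,"rz":-0.05},
    {"tx":70,"ty":25,"tz":-70,"rx":0,"ry":0,"rz":-0.12},
    {"tx":110,"ty":42,"tz":-70,"rx":0,"ry":0,"rz":-0.2},
    {"tx":150,"ty":60,"tz":-70,"rx":0,"ry":0,"rz":-0.27},
    {"tx":190,"ty":78,"tz":-70,"rx":0,"ry":0,"rz":-0.34},
    {"tx":215,"ty":90,"tz":-70,"rx":0,"ry":0,"rz":-0.347}
  ]
}}

```text
time: 3.4
tcp_pos: [0.5604, -0.1775, 0.1247]
ee_rot: [3.14, -0.001, 1.738]
contact_force: [0.2, -0.4, -2.8]
width: 0.0152
finger_force: 59.1
```

Call:
{"name": "jog_arm", "arguments": {
  "rows": [
    {"tx":15,"ty":-1,"tz":0,"rx":0,"ry":0,"rz":0},
    {"tx":30,"ty":-6,"tz":0,"rx":0,"ry":0,"rz":0},
    {"tx":34,"ty":-7,"tz":0,"rx":0,"ry":0,"rz":0},
    {"tx":34,"ty":-7,"tz":0,"rx":0,"ry":0,"rz":0},
    {"tx":34,"ty":-7,"tz":0,"rx":0,"ry":0,"rz":0}
  ]
}}

```text
time: 3.9
tcp_pos: [0.5459, -0.1503, 0.1245]
ee_rot: [-3.141, 0.001, 1.73]
contact_force: [0.9, 0.1, -2.3]
width: 0.0147
finger_force: 59.1
```

Run:
```python
from h import *
p=snap('wrist'); save(p,'pics/w3.png'); s=read_state(); print(s['time'],s['tcp_pos'],s['ee_rot'],s['joint_positions'],s['width'],s['contact_force'])
a=1.7318;o=np.array([.5475,-.0033]);x=np.array([np.cos(a),np.sin(a)]);d=np.array(s['tcp_pos'])[:2]-o
print('fix',d@x,d@[-x[1],x[0]])
p=snap('top'); save(p,'pics/top2.png')
```

```text
3.95 [ 0.54605492 -0.15031772  0.1244503 ] [3.14153643e+00 7.90589665e-04 1.72981861e+00] [ 0.40728187  0.5802875  -0.33742627  1.87652461  0.27678618  0.73003573
  0.072351  ] 0.014711970054707963 [-0.46980478 -0.31617485 -2.26091996]
fix -0.14488466292182117 0.024994648577570062
```

View pics/w3.png

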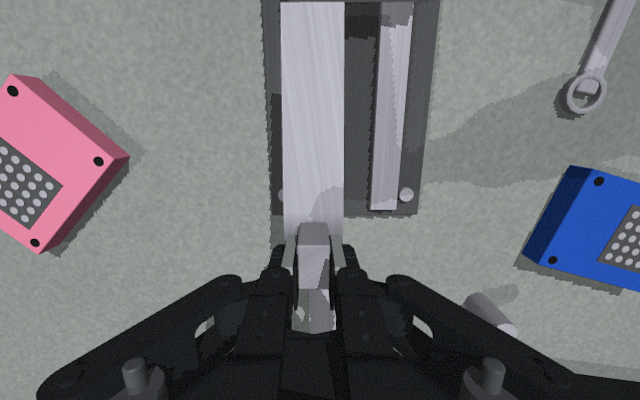

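The wedge is straight in the hand, with tip corners at (281,3) and (344,3). It sits 25 mm to the left of the channel: base rear corners are at (272,216) and (415,216), right rail end at (369..396,210). I'm shifting right.

Call:
{"name": "jog_arm", "arguments": {
  "rows": [
    {"tx":0,"ty":12,"tz":0,"rx":0,"ry":0,"rz":0},
    {"tx":0,"ty":25,"tz":0,"rx":0,"ry":0,"rz":0},
    {"tx":0,"ty":25,"tz":10,"rx":0,"ry":0,"rz":0},
    {"tx":0,"ty":25,"tz":20,"rx":0,"ry":0,"rz":0},
    {"tx":0,"ty":25,"tz":20,"rx":0,"ry":0,"rz":0},
    {"tx":0,"ty":25,"tz":20,"rx":0,"ry":0,"rz":0}
  ]
}}

```text
time: 4.6
tcp_pos: [0.5701, -0.145, 0.1036]
ee_rot: [-3.14, -0.0, 1.732]
contact_force: [-0.1, -1.5, -2.0]
width: 0.0147
finger_force: 59.1
```

Run:
```python
from h import *
p=snap('wrist'); save(p,'pics/w4.png'); s=read_state(); print(s['time'],s['tcp_pos'],s['ee_rot'],s['contact_force'])
a=1.7318;o=np.array([.5475,-.0033]);x=np.array([np.cos(a),np.sin(a)]);y=np.array([-x[1],x[0]]);d=np.array(s['tcp_pos'])[:2]-o
print('fix',d@x,d@y)
# from w3: base rear corners (true fix -160,+-65) and right rail inner/outer front corner (-152,-21/-43)
for P in (hit('pics/w3.png',[(272,216),(415,216)],.01),hit('pics/w3.png',[(369,210),(396,208)],.018)):
    q=P[:,:2]-o; print(np.c_[q@x,q@y].round(4))
F=lambda X,Y,Z:[*(o+X*x+Y*y),Z]
print(proj('pics/w4.png',[F(-.152,.021,.018),F(-.152,-.021,.018),F(-.152,.043,.018),F(-.152,-.043,.018),F(-.16,.065,.01),F(-.16,-.065,.01)]).round(0))
im=p['color'][0:300,200:440]; cv2.imwrite('pics/w4c.png',cv2.resize(im,None,fx=2,fy=2))
```

```text
4.65 [ 0.57050505 -0.14495183  0.10403853] [-3.14080142e+00 -2.07997635e-04  1.73157638e+00] [-0.06796331 -0.41076389 -2.86497499]
fix -0.14350774384721393 5.367419264231361e-07
[[-0.1557  0.0625]
 [-0.1559 -0.0651]]
[[-0.1475 -0.022 ]
 [-0.1458 -0.045 ]]
[[288. 226.]
 [341. 226.]
 [260. 226.]
 [369. 226.]
 [236. 231.]
 [393. 231.]]
```

View pics/w4c.png

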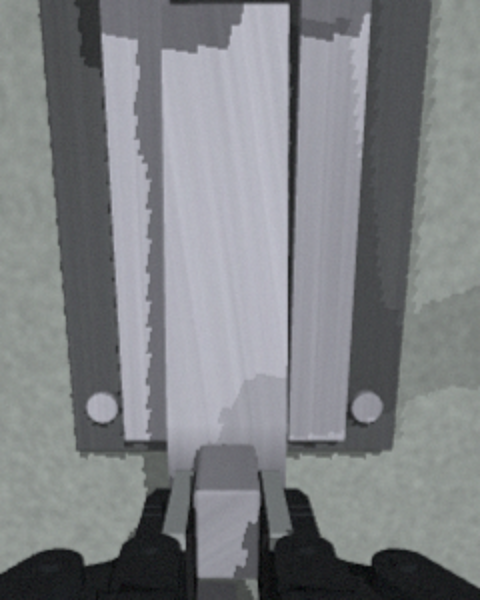

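Run:
```python
from h import *
a=1.7318;o=np.array([.5475,-.0033]);x=np.array([np.cos(a),np.sin(a)]);y=np.array([-x[1],x[0]])
g=lambda L:[(u/2+200-.25,v/2-.25) for u,v in L]
for n,L,z in (('tip',[(171,3),(290,3)],.052),('tail',[(167,440),(287,440)],.0737),('tabtop',[(197,490),(258,490)],.1045),('base rear',[(77,452),(393,452)],.01),('rails out rear',[(125,441),(345,441)],.018),('rail inner',[(289,441),(300,40)],.018)):
    q=hit('pics/w4.png',g(L),z)[:,:2]-o; q=np.c_[q@x,q@y]*1000; print(n,q.round(1).tolist(),'mid',q.mean(0).round(1))
```

```text
tip [[-11.6, 15.6], [-11.6, -15.8]] mid [-11.6  -0.1]
tail [[-126.3, 17.9], [-126.3, -16.2]] mid [-126.3    0.9]
tabtop [[-127.2, 7.7], [-127.2, -6.4]] mid [-127.2    0.7]
base rear [[-155.2, 62.6], [-155.2, -67.0]] mid [-155.2   -2.2]
rails out rear [[-147.4, 41.0], [-147.4, -45.3]] mid [-147.4   -2.1]
rail inner [[-147.4, -23.3], [-9.9, -22.6]] mid [-78.6 -23. ]
```

The channel lies 2.6 mm to the tool's +y and the tip is about 16 mm before the plate edge. I'm shifting and lowering.

Call:
{"name": "jog_arm", "arguments": {
  "rows": [
    {"tx":0,"ty":2.6,"tz":0,"rx":0,"ry":0,"rz":0},
    {"tx":0,"ty":2.6,"tz":8,"rx":0,"ry":0,"rz":0},
    {"tx":0,"ty":2.6,"tz":16,"rx":0,"ry":0,"rz":0},
    {"tx":0,"ty":2.6,"tz":24,"rx":0,"ry":0,"rz":0},
    {"tx":0,"ty":2.6,"tz":31,"rx":0,"ry":0,"rz":0},
    {"tx":0,"ty":2.6,"tz":35,"rx":0,"ry":0,"rz":0},
    {"tx":0,"ty":2.6,"tz":36,"rx":0,"ry":0,"rz":0},
    {"tx":0,"ty":2.6,"tz":36,"rx":0,"ry":0,"rz":0}
  ]
}}

```text
time: 5.45
tcp_pos: [0.5735, -0.1443, 0.0681]
ee_rot: [-3.141, -0.0, 1.732]
contact_force: [-0.0, -0.2, -2.2]
width: 0.015
finger_force: 59.2
```

Call:
{"name": "jog_arm", "arguments": {
  "rows": [
    {"tx":0,"ty":0,"tz":1,"rx":0,"ry":0,"rz":0},
    {"tx":0,"ty":0,"tz":2,"rx":0,"ry":0,"rz":0},
    {"tx":0,"ty":0,"tz":2,"rx":0,"ry":0,"rz":0},
    {"tx":0,"ty":0,"tz":2,"rx":0,"ry":0,"rz":0}
  ]
}}

```text
time: 5.85
tcp_pos: [0.5736, -0.1444, 0.0664]
ee_rot: [3.141, 0.0, 1.732]
contact_force: [-0.6, -0.6, -3.1]
width: 0.0151
finger_force: 59.2
```

Call:
{"name": "jog_arm", "arguments": {
  "rows": [
    {"tx":0,"ty":0,"tz":1,"rx":0,"ry":0,"rz":0},
    {"tx":0,"ty":0,"tz":1,"rx":0,"ry":0,"rz":0},
    {"tx":0,"ty":0,"tz":1,"rx":0,"ry":0,"rz":0}
  ]
}}

```text
time: 6.15
tcp_pos: [0.5736, -0.1444, 0.0654]
ee_rot: [3.141, 0.0, 1.732]
contact_force: [0.1, -0.3, -2.5]
width: 0.0151
finger_force: 59.4
```

Call:
{"name": "jog_arm", "arguments": {
  "rows": [
    {"tx":0,"ty":0,"tz":0.5,"rx":0,"ry":0,"rz":0},
    {"tx":0,"ty":0,"tz":0.5,"rx":0,"ry":0,"rz":0},
    {"tx":0,"ty":0,"tz":0.5,"rx":0,"ry":0,"rz":0}
  ]
}}

```text
time: 6.45
tcp_pos: [0.5737, -0.1444, 0.0653]
ee_rot: [3.141, 0.0, 1.732]
contact_force: [-1.4, 0.5, 4.9]
width: 0.0152
finger_force: 60.3
```

The floor is felt at TCP z = 0.0653. I'm easing up slightly and sliding in.

Call:
{"name": "jog_arm", "arguments": {
  "rows": [
    {"tx":5,"ty":0,"tz":-0.3,"rx":0,"ry":0,"rz":0},
    {"tx":11,"ty":0,"tz":-0.3,"rx":0,"ry":0,"rz":0},
    {"tx":17,"ty":0,"tz":-0.3,"rx":0,"ry":0,"rz":0},
    {"tx":23,"ty":0,"tz":-0.3,"rx":0,"ry":0,"rz":0},
    {"tx":29,"ty":0,"tz":-0.3,"rx":0,"ry":0,"rz":0},
    {"tx":34,"ty":0,"tz":-0.3,"rx":0,"ry":0,"rz":0},
    {"tx":36,"ty":0,"tz":-0.3,"rx":0,"ry":0,"rz":0},
    {"tx":36,"ty":0,"tz":-0.3,"rx":0,"ry":0,"rz":0}
  ]
}}

```text
time: 7.25
tcp_pos: [0.5679, -0.1079, 0.0653]
ee_rot: [3.141, -0.0, 1.733]
contact_force: [-0.4, 0.8, 6.7]
width: 0.0151
finger_force: 60.2
```

Call:
{"name": "jog_arm", "arguments": {
  "rows": [
    {"tx":0,"ty":0,"tz":0,"rx":0,"ry":0,"rz":0},
    {"tx":0,"ty":0,"tz":0,"rx":0,"ry":0,"rz":0}
  ]
}}

```text
time: 7.45
tcp_pos: [0.5679, -0.1079, 0.0653]
ee_rot: [3.141, -0.001, 1.733]
contact_force: [-0.9, 0.4, 6.6]
width: 0.0148
finger_force: 60.3
```

Run:
```python
from h import *
p=snap('wrist'); save(p,'pics/w5.png'); s=read_state(); print(s['time'],s['tcp_pos'],s['ee_rot'],s['contact_force'])
im=p['color'][0:300,150:470]; cv2.imwrite('pics/w5c.png',cv2.resize(im,None,fx=2,fy=2))
```

```text
7.5 [ 0.56789767 -0.10793188  0.06532108] [ 3.14110821e+00 -6.49114716e-04  1.73250740e+00] [-0.27806834  1.00174869  6.08367046]
```

View pics/w5c.png

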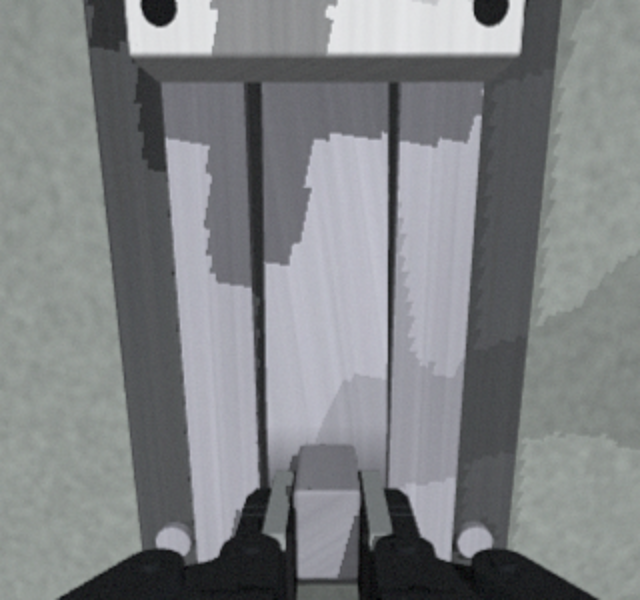

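The wedge lies square in the channel, with its edges at (262..388) between the rails and its tip under the plate's front edge at row 80. I'm relieving the down-press and driving on.

Call:
{"name": "jog_arm", "arguments": {
  "rows": [
    {"tx":0,"ty":0,"tz":-0.4,"rx":0,"ry":0,"rz":0},
    {"tx":3,"ty":0,"tz":-0.4,"rx":0,"ry":0,"rz":0},
    {"tx":6,"ty":0,"tz":-0.4,"rx":0,"ry":0,"rz":0},
    {"tx":9,"ty":0,"tz":-0.4,"rx":0,"ry":0,"rz":0},
    {"tx":12,"ty":0,"tz":-0.4,"rx":0,"ry":0,"rz":0},
    {"tx":15,"ty":0,"tz":-0.4,"rx":0,"ry":0,"rz":0}
  ]
}}

```text
time: 8.1
tcp_pos: [0.5651, -0.0947, 0.0654]
ee_rot: [-3.141, 0.001, 1.731]
contact_force: [0.6, -5.7, -0.4]
width: 0.0149
finger_force: 59.6
```

Call:
{"name": "jog_arm", "arguments": {
  "rows": [
    {"tx":2,"ty":0,"tz":0,"rx":0,"ry":0,"rz":0},
    {"tx":4,"ty":0,"tz":0,"rx":0,"ry":0,"rz":0},
    {"tx":6,"ty":0,"tz":0,"rx":0,"ry":0,"rz":0}
  ]
}}

```text
time: 8.4
tcp_pos: [0.5641, -0.0886, 0.0653]
ee_rot: [-3.141, 0.001, 1.731]
contact_force: [-0.0, -4.7, -0.0]
width: 0.0148
finger_force: 59.5
```

Call:
{"name": "jog_arm", "arguments": {
  "rows": [
    {"tx":1,"ty":0,"tz":0,"rx":0,"ry":0,"rz":0},
    {"tx":2,"ty":0,"tz":0,"rx":0,"ry":0,"rz":0},
    {"tx":3,"ty":0,"tz":0,"rx":0,"ry":0,"rz":0}
  ]
}}

```text
time: 8.7
tcp_pos: [0.5637, -0.0853, 0.0654]
ee_rot: [-3.141, 0.0, 1.732]
contact_force: [0.5, -5.2, -1.7]
width: 0.0148
finger_force: 59.5
```

Call:
{"name": "jog_arm", "arguments": {
  "rows": [
    {"tx":1,"ty":0,"tz":0,"rx":0,"ry":0,"rz":0},
    {"tx":2,"ty":0,"tz":0,"rx":0,"ry":0,"rz":0}
  ]
}}

```text
time: 8.9
tcp_pos: [0.5634, -0.0831, 0.0654]
ee_rot: [-3.141, -0.0, 1.732]
contact_force: [0.4, -4.2, -2.2]
width: 0.0143
finger_force: 59.3
```

Call:
{"name": "jog_arm", "arguments": {
  "rows": [
    {"tx":1,"ty":0,"tz":0,"rx":0,"ry":0,"rz":0},
    {"tx":2,"ty":0,"tz":0,"rx":0,"ry":0,"rz":0}
  ]
}}

```text
time: 9.1
tcp_pos: [0.5631, -0.0811, 0.0654]
ee_rot: [-3.141, -0.0, 1.732]
contact_force: [-0.2, -4.5, -3.4]
width: 0.0146
finger_force: 59.2
```

Call:
{"name": "jog_arm", "arguments": {
  "rows": [
    {"tx":1,"ty":0,"tz":0,"rx":0,"ry":0,"rz":0},
    {"tx":2,"ty":0,"tz":0,"rx":0,"ry":0,"rz":0}
  ]
}}

```text
time: 9.3
tcp_pos: [0.5629, -0.0791, 0.0654]
ee_rot: [-3.141, -0.0, 1.732]
contact_force: [1.3, -4.2, -2.9]
width: 0.0146
finger_force: 59.1
```

Call:
{"name": "jog_arm", "arguments": {
  "rows": [
    {"tx":1,"ty":0,"tz":0,"rx":0,"ry":0,"rz":0},
    {"tx":2,"ty":0,"tz":0,"rx":0,"ry":0,"rz":0}
  ]
}}

```text
time: 9.5
tcp_pos: [0.5626, -0.0772, 0.0655]
ee_rot: [-3.142, -0.0, 1.732]
contact_force: [1.2, -4.6, -3.7]
width: 0.0145
finger_force: 59.1
```

Call:
{"name": "jog_arm", "arguments": {
  "rows": [
    {"tx":1,"ty":0,"tz":0,"rx":0,"ry":0,"rz":0},
    {"tx":2,"ty":0,"tz":0,"rx":0,"ry":0,"rz":0}
  ]
}}

```text
time: 9.7
tcp_pos: [0.5623, -0.0752, 0.0655]
ee_rot: [-3.142, -0.0, 1.732]
contact_force: [0.8, -4.7, -3.5]
width: 0.0151
finger_force: 59.1
```

Call:
{"name": "jog_arm", "arguments": {
  "rows": [
    {"tx":1,"ty":0,"tz":0,"rx":0,"ry":0,"rz":0},
    {"tx":2,"ty":0,"tz":0,"rx":0,"ry":0,"rz":0}
  ]
}}

```text
time: 9.9
tcp_pos: [0.5619, -0.0733, 0.0655]
ee_rot: [-3.141, -0.0, 1.732]
contact_force: [1.6, -4.1, -3.5]
width: 0.015
finger_force: 59.1
```

Call:
{"name": "jog_arm", "arguments": {
  "rows": [
    {"tx":1,"ty":0,"tz":0,"rx":0,"ry":0,"rz":0},
    {"tx":2,"ty":0,"tz":0,"rx":0,"ry":0,"rz":0}
  ]
}}

```text
time: 10.1
tcp_pos: [0.5616, -0.0712, 0.0655]
ee_rot: [-3.142, -0.0, 1.732]
contact_force: [0.0, -4.1, -3.5]
width: 0.015
finger_force: 59.0
```

Call:
{"name": "jog_arm", "arguments": {
  "rows": [
    {"tx":1,"ty":0,"tz":0.1,"rx":0,"ry":0,"rz":0},
    {"tx":2,"ty":0,"tz":0.1,"rx":0,"ry":0,"rz":0}
  ]
}}

```text
time: 10.3
tcp_pos: [0.5613, -0.0693, 0.0654]
ee_rot: [3.142, -0.0, 1.732]
contact_force: [0.8, -3.8, -3.4]
width: 0.0152
finger_force: 59.1
```

Call:
{"name": "jog_arm", "arguments": {
  "rows": [
    {"tx":1,"ty":0,"tz":0,"rx":0,"ry":0,"rz":0},
    {"tx":2,"ty":0,"tz":0,"rx":0,"ry":0,"rz":0}
  ]
}}

```text
time: 10.5
tcp_pos: [0.561, -0.0674, 0.0654]
ee_rot: [3.142, 0.0, 1.732]
contact_force: [-0.0, -4.6, -3.1]
width: 0.0149
finger_force: 59.1
```

Call:
{"name": "jog_arm", "arguments": {
  "rows": [
    {"tx":1,"ty":0,"tz":0,"rx":0,"ry":0,"rz":0},
    {"tx":2,"ty":0,"tz":0,"rx":0,"ry":0,"rz":0}
  ]
}}

```text
time: 10.7
tcp_pos: [0.5607, -0.0658, 0.0654]
ee_rot: [-3.142, 0.0, 1.731]
contact_force: [1.8, -6.3, -3.4]
width: 0.0148
finger_force: 59.0
```

Call:
{"name": "jog_arm", "arguments": {
  "rows": [
    {"tx":0.5,"ty":0,"tz":0,"rx":0,"ry":0,"rz":0},
    {"tx":1,"ty":0,"tz":0,"rx":0,"ry":0,"rz":0}
  ]
}}

```text
time: 10.9
tcp_pos: [0.5606, -0.065, 0.0654]
ee_rot: [-3.142, 0.001, 1.731]
contact_force: [1.4, -5.4, -2.4]
width: 0.0147
finger_force: 59.0
```

Call:
{"name": "jog_arm", "arguments": {
  "rows": [
    {"tx":0.5,"ty":0,"tz":0,"rx":0,"ry":0,"rz":0},
    {"tx":1,"ty":0,"tz":0,"rx":0,"ry":0,"rz":0}
  ]
}}

```text
time: 11.1
tcp_pos: [0.5604, -0.0641, 0.0654]
ee_rot: [-3.142, 0.001, 1.731]
contact_force: [1.0, -6.3, -3.6]
width: 0.0151
finger_force: 59.0
```

Call:
{"name": "jog_arm", "arguments": {
  "rows": [
    {"tx":0.5,"ty":0,"tz":0,"rx":0,"ry":0,"rz":0},
    {"tx":1,"ty":0,"tz":0,"rx":0,"ry":0,"rz":0}
  ]
}}

```text
time: 11.3
tcp_pos: [0.5602, -0.0633, 0.0654]
ee_rot: [-3.141, 0.001, 1.731]
contact_force: [1.6, -6.7, -3.6]
width: 0.015
finger_force: 59.0
```

Call:
{"name": "jog_arm", "arguments": {
  "rows": [
    {"tx":0.5,"ty":0,"tz":0,"rx":0,"ry":0,"rz":0},
    {"tx":1,"ty":0,"tz":0,"rx":0,"ry":0,"rz":0}
  ]
}}

```text
time: 11.5
tcp_pos: [0.5601, -0.0624, 0.0654]
ee_rot: [-3.141, 0.001, 1.731]
contact_force: [1.1, -6.4, -4.5]
width: 0.0152
finger_force: 59.0
```

Call:
{"name": "jog_arm", "arguments": {
  "rows": [
    {"tx":0.5,"ty":0,"tz":0,"rx":0,"ry":0,"rz":0},
    {"tx":1,"ty":0,"tz":0,"rx":0,"ry":0,"rz":0}
  ]
}}

```text
time: 11.7
tcp_pos: [0.56, -0.0615, 0.0654]
ee_rot: [-3.141, 0.001, 1.731]
contact_force: [1.1, -7.8, -4.1]
width: 0.015
finger_force: 59.0
```

The contact step was felt at about y = -0.067. Push has since risen about 3.3 N over 5 mm, so the foot is at roughly 4–6 N. I'm releasing.

Call:
{"name": "jog_arm", "arguments": {
  "rows": [
    {"tx":0,"ty":0,"tz":0,"rx":0,"ry":0,"rz":0},
    {"tx":0,"ty":0,"tz":0,"rx":0,"ry":0,"rz":0},
    {"tx":0,"ty":0,"tz":0,"rx":0,"ry":0,"rz":0},
    {"tx":0,"ty":0,"tz":0,"rx":0,"ry":0,"rz":0}
  ],
  "gripper": 0.5
}}

```text
time: 12.1
tcp_pos: [0.56, -0.0599, 0.0655]
ee_rot: [3.141, -0.0, 1.732]
contact_force: [-0.4, -0.6, -1.0]
width: 0.0429
finger_force: 0.0
```

Call:
{"name": "jog_arm", "arguments": {
  "rows": [
    {"tx":0,"ty":0,"tz":-15,"rx":0,"ry":0,"rz":0},
    {"tx":-10,"ty":0,"tz":-40,"rx":0,"ry":0,"rz":0},
    {"tx":-40,"ty":0,"tz":-70,"rx":0,"ry":0,"rz":0},
    {"tx":-60,"ty":0,"tz":-100,"rx":0,"ry":0,"rz":0},
    {"tx":-60,"ty":0,"tz":-110,"rx":0,"ry":0,"rz":0},
    {"tx":-60,"ty":0,"tz":-110,"rx":0,"ry":0,"rz":0},
    {"tx":-60,"ty":0,"tz":-110,"rx":0,"ry":0,"rz":0}
  ]
}}

```text
time: 12.8
tcp_pos: [0.569, -0.1185, 0.1746]
ee_rot: [-3.141, -0.001, 1.733]
contact_force: [-0.9, -0.0, -0.4]
width: 0.0427
finger_force: 0.0
```

Run:
```python
from h import *
p=snap('wrist'); save(p,'pics/w6.png'); s=read_state(); print(s['time'],s['tcp_pos'],s['ee_rot'],s['contact_force'])
im=p['color'][0:260,170:470]; cv2.imwrite('pics/w6c.png',cv2.resize(im,None,fx=2.2,fy=2.2))
```

```text
12.85 [ 0.56879915 -0.11837429  0.17421786] [-3.13989253e+00 -1.19299169e-03  1.73342637e+00] [ 0.15427931 -0.51231408  0.34663606]
```

View pics/w6c.png

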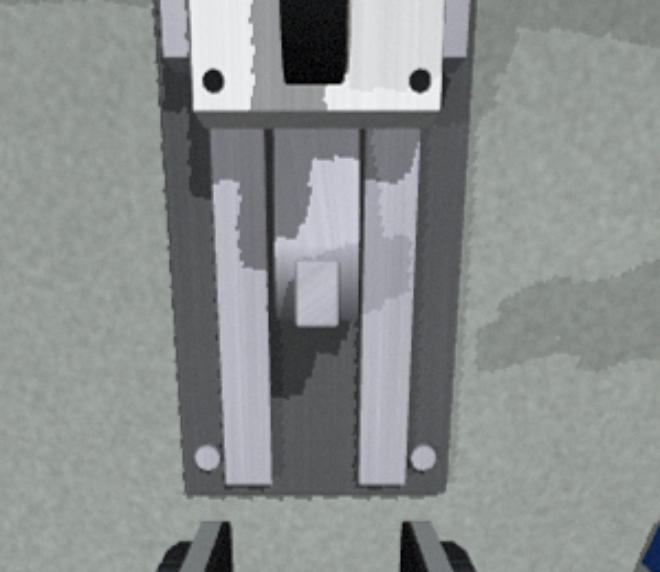

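The wedge sits straight in the channel with the tab at (317,293), its thin end under the plate, and the gripper clear. I'm handing in.

```bash
python3 -c "
from h import *
print(job.sign_off())"
```

```text
the job is handed in; nothing more can be done
None
```

I slid the wedge in about 67 mm past the plate's front edge until the plate met the gauge foot, then let go, backed clear and handed the job in at about 13 s. By feel the foot force is roughly 4–7 N; the hand-in returned no verdict.

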